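# Show a counting slide's label to the code reader

### The arm

A 6-joint arm with a two-finger parallel gripper is mounted at the origin on the work surface. World frame = base frame: x ahead of the robot, y to its left, z up, the work surface at z = 0. Lengths are in m, angles in rad, forces in N, time in s.
With the tool pointing down it reaches from about 0.375 to 0.9 m from the base axis. Payload 3.1 kg.
Tool frame: the origin (TCP) lies between the finger pads, 19 mm behind the fingertips; this is the grasp point; z points along the fingers, y is the line along which they close (so a half turn about z gives the same grasp; the last joint's range is limited). The gripper opens to 85 mm and grips with 20 to 120 N. Pads are 22 mm wide; open, the fingers measure 114 mm over their backs; the gripper's body (76 mm by 85 mm) begins 54 mm behind the grasp point. The pads swing forward as they close: fully open they stand 13 mm farther back than shut.
Start: joints at [-1.369, 0.527, 1.433, -0, 1.181, -0.178], TCP at [0.232, -0.58, 0.25] pointing down, gripper open.
Joint ranges: [-3.08, 3.08], [-0.75, 2.2], [0.22, 2.44], [-1.43, 4.57], [0, 2.65], [-2.85, 2.85]. Speed limits (rad/s): [2.79, 2.79, 3.14, 3.14, 3.14, 3.14].

### API

Orientations are given as a unit quaternion [x, y, z, w].
In Python, from station import manip gives the robot as it stands.
- The arm moves only by the tool drive_tool, never from a script. Its argument "plan" is a list of rows, each a list of 7 numbers: the shift along the tool's x, y, z in m, then the turn, a rotation vector about the tool's x, y, z in degrees, then the opening, from -1 (shut) to 1 (fully open). In form: [[x, y, z, wx, wy, wz, gripper], ...]. A call has 1 to 10 rows; each row shifts and turns the commanded pose from where the row before left it, along the tool's axes as they then stand; what a row does not reach is not made up. A row lasts 1/10 s, in which the tool goes at most 50 mm and 8.59 degrees, less where a joint would pass 70% of its speed; a pose out of reach is approached as far as the arm can. A call is refused whole if a number of a shift passes 0.05 or a number of a turn 8.59, either way. A call with a gripper value outside its range is refused whole. The fingers move at their own pace and stop on an object; "newtons" is the grip in N (left out, the last holds). Time passes only in rows, so rows that do not move let the fingers close. It gives the time, the measured TCP pose, the force, the opening and the grip force at its end, in the units of the state.
- manip.sense(): the state, without advancing time (a new reading comes with each control period).
- manip.snapshot(name): name is "side" or "top"; returns a dict with "image" (400x640x3 uint8, red, green, blue), "z_map" (400x640 float32, m along the optical axis (not along the pixel's ray), 0 where there is no reading), "fov_y" (degrees; the focal length in pixels is half the picture's height over the tangent of half this angle, whatever the lens; pixels are square), "cx", "cy" (the principal point, pixels), "extrinsics" (4x4, takes a point from camera to world coordinates). Camera axes: x right, y up, looking along -z (the intrinsics and any distortion apply to the point x, -y, -z); pixel columns grow to the right and rows downward; lengths in m; the calibration is good to about 2 mm. A picture is of the moment at which its call begins.
- manip.sign_off(): hands the job in; it is judged then, once.
The state is a dict: "t": time; "q": joint angles; "qd": joint speeds; "tau": joint torques, N m; "tcp_pos": TCP position; "tool_rot": TCP orientation; "force": force on the tool from outside, world axes, zero at the start; "ft_torque": the same for the moment, N m; "finger_gap": opening from 0.0 (shut) to 1.0 (fully open); "gripper_force": force on a finger pad.
Only numpy, scipy, OpenCV 4.12 (cv2) and the standard library are available. Lean on these libraries where they do the work, as an engineer would, in place of code of your own. Each camera call takes 0.05 s, during which the arm holds its last target. There are 200 camera calls.

### The job

Find the frosted end of the counting-chamber slide on the bench pad by its small corner notch, pick the slide up by its edges at the clear end so that the label stays uncovered, and hold it out to the code reader: label up and level, frosted end pointing towards the reader, the label in the middle of the reader's line of sight about 100 mm from its window. Finish while holding it there, still, in the gripper alone; do not touch the reader and leave the blank chamber and everything else where it stands.

Things in the scene. Friction and masses are not known exactly. Their poses are not given: they have to be found in the camera images.
- slide: greenish glass counting-chamber slide, 76 (x) x 34 (y) x 5 mm (z), about 32 g, lying flat on the pad, label up, at any turn. Origin: centre of its underside; +x to the frosted end, +z out of the label face. The last 20 mm at +x of the top is matt pale grey (frosted) with a black code; a 5 x 5 mm notch is cut from the corner at +x, -y (far right with the label up and the frosted end away from you)
- slide_label (a point): middle of the frosted label field, on the top face, 28 mm from the slide's middle towards +x
- slide_clear_end (a point): middle of the clear end's edge, 38 mm from the slide's middle towards -x, half way up the thickness
- reader: fixed hands-free code reader, 0.3 m tall: black head (66 mm wide, lowest edge 200 mm up) with a dark red window, gooseneck, flat foot 120 x 130 x 14 mm. Origin: underside of the foot, 40 mm behind the window; its -x is its front. Foot from 45 mm before to 75 mm behind the origin; gooseneck rises 50 mm behind it, arching over to the head
- reader_window (a point): centre of the reader's window, 40 mm in front of the body's origin and 220 mm above the bench; its line of sight runs forward (the reader's -x) and down at 45 degrees
- reader_spot (a point): the point where the reader is in focus: 100 mm from the window along its line of sight, so 71 mm in front of it and 71 mm below it, 149 mm above the bench; in free air
- pad: blue bench pad under the slide, 200 (x) x 400 (y) x 3 mm thick, fixed. Origin: centre of its underside
- blank: second glass counting chamber, same size as the slide but clear all over, no frosted end and no notch; on the pad. Origin: centre of its underside
- orange_cap: orange screw cap lying on the pad, 42 mm across, 14 mm high. Origin: centre of its underside
- amber_a: amber reagent bottle, blue label, black cap, 44 mm across, 86 mm tall, behind the pad. Origin: centre of its underside
- amber_b: amber reagent bottle, white label, black cap, 44 mm across, 86 mm tall, behind the pad. Origin: centre of its underside
- white_jar: white jar with a lid, 52 mm across, 68 mm tall, behind the pad. Origin: centre of its underside
- flask: small clear glass flask, 72 mm across, 92 mm tall, behind the pad. Origin: centre of its underside
- shaker_tube: clear plastic tube with a white lid, 48 mm across, 112 mm tall, right of the reader. Origin: centre of its underside

How it is judged:
By the outcome, as a careful person would: the job done as asked, in the order asked, and still so for the second after the job is handed in, while the arm keeps its last pose, push and grip.
It also fails if it takes over 34 s, if anything falls off the work surface, if the arm or the gripper's body presses on something with over 40 N, if the wrist force passes 120 N, or if a joint passes its speed limit or range.

## Working session

There is one attempt and no reset: what is moved stays moved. The work goes in short steps, Python scripts to look and compute and a tool call to move; the robot and the scene stay as the last step left them, time stands still between calls to the robot, and variables do not carry over. Pictures are saved under pics/ and viewed, at most 10 in all, crops included, and the job is handed in when it is done.

Besides the shell and the picture viewer there is one more tool, called after ">>>" as name(argument=value, ...) on one line, values as JSON. drive_tool: Moves the arm, as the interface text tells. Its arguments: {"type":"object","properties":{"plan":{"type":"array"},"newtons":{"type":"number"}},"required":["plan"]}

```bash
ls; mkdir -p pics; cat > h.py <<'E'
import numpy as np, cv2
from station import manip
def snap(n):
    s=manip.snapshot(n); np.savez('last_'+n+'.npz',**s); return s
def load(n): return dict(np.load('last_'+n+'.npz'))
def f(s): return 200/np.tan(np.radians(float(s['fov_y']))/2)
def ray(s,u,v):
    E=s['extrinsics']; F=f(s)
    d=E[:3,:3]@np.array([(u-s['cx'])/F,-(v-s['cy'])/F,-1.0]); return E[:3,3],d
def onz(s,u,v,z):
    o,d=ray(s,u,v); return o+d*(z-o[2])/d[2]
def proj(s,p):
    E=s['extrinsics']; c=E[:3,:3].T@(np.asarray(p)-E[:3,3]); F=f(s)
    return s['cx']+F*c[0]/-c[2], s['cy']+F*-c[1]/-c[2]
def tri(s1,p1,s2,p2):
    o1,d1=ray(s1,*p1);o2,d2=ray(s2,*p2)
    t=np.linalg.lstsq(np.stack([d1,-d2],1),o2-o1,rcond=None)[0]
    a,b=o1+d1*t[0],o2+d2*t[1]; return (a+b)/2,np.linalg.norm(a-b)
def dp(s,u,v):
    o,d=ray(s,u,v); return o+d*s['z_map'][int(v),int(u)]
E
python3 - <<'E'
from h import *
for n in('top','side'):
    s=snap(n); cv2.imwrite(f'pics/{n}0.png',s['image'][:,:,::-1]); print({k:v for k,v in s.items() if k not in('image','z_map')})
print(manip.sense())
E
```

```text
pics
{'fov_y': 51.24985373908527, 'cx': 320.08645821313854, 'cy': 195.90544571058643, 'extrinsics': array([[-0.01535056,  0.99063433, -0.135676  ,  0.45659221],
       [-0.9998709 , -0.0145641 ,  0.00678737, -0.04297197],
       [ 0.0047478 ,  0.13576267,  0.99073001,  1.11239573],
       [ 0.        ,  0.        ,  0.        ,  1.        ]])}
{'fov_y': 52.54204901567232, 'cx': 311.399930888392, 'cy': 200.6788127408879, 'extrinsics': array([[-0.89472019,  0.27298977, -0.35348601,  0.26078961],
       [-0.44642307, -0.52270483,  0.72628239,  0.69625026],
       [ 0.01349882,  0.80762383,  0.5895435 ,  0.75169138],
       [ 0.        ,  0.        ,  0.        ,  1.        ]])}
{'t': 0.1, 'q': array([-1.36846654e+00,  5.28390673e-01,  1.43376664e+00, -6.70406899e-06,
        1.18142204e+00, -1.78524274e-01]), 'qd': array([-0.00020947, -0.00389108, -0.00311491, -0.00093636, -0.00043112,
        0.00131583]), 'tau': array([-8.08609566e-04, -4.43308353e+01, -1.78584892e+01, -1.17359291e-04,
        3.89387380e-03, -6.06343860e-06]), 'tcp_pos': array([ 0.23220811, -0.57960587,  0.24912311]), 'tool_rot': array([ 9.81922771e-01,  1.89279384e-01, -1.49229534e-05, -9.93241810e-04]), 'force': array([-0.67065487,  0.26290417, -0.58420676]), 'ft_torque': array([-0.02853798, -0.00312718,  0.03731165]), 'gripper_force': 0.0, 'finger_gap': 1.000860815522158}
```

View pics/top0.png

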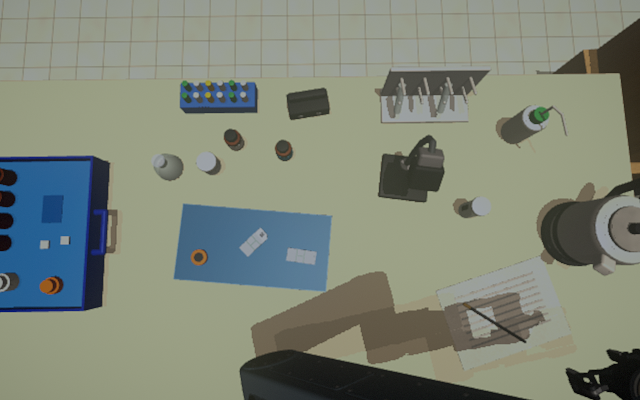

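View pics/side0.png

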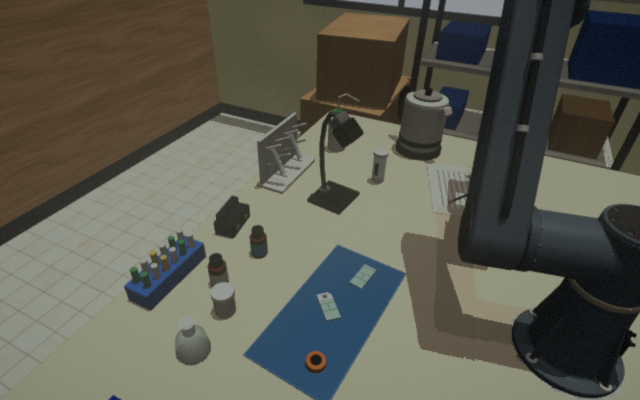

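The top view shows two plates, at (254,242) and (301,256), with the reader at about (410,170). In the side view the same plates are at (328,305) and (363,276). I'll zoom in on both.

```bash
python3 - <<'E'
from h import *
t=load('top')['image'][:,:,::-1]; s=load('side')['image'][:,:,::-1]
def c(i,x,y,w,h,k): return cv2.resize(i[y:y+h,x:x+w],(w*k,h*k),interpolation=cv2.INTER_CUBIC)
a=np.hstack([c(t,230,218,66,50,6),c(s,310,255,66,50,6)])
b=np.hstack([c(t,370,125,99,75,4),c(s,300,105,99,75,4)])
cv2.imwrite('pics/crop0.png',np.vstack([a,b]))
E
```

```text
(no output)
```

View pics/crop0.png

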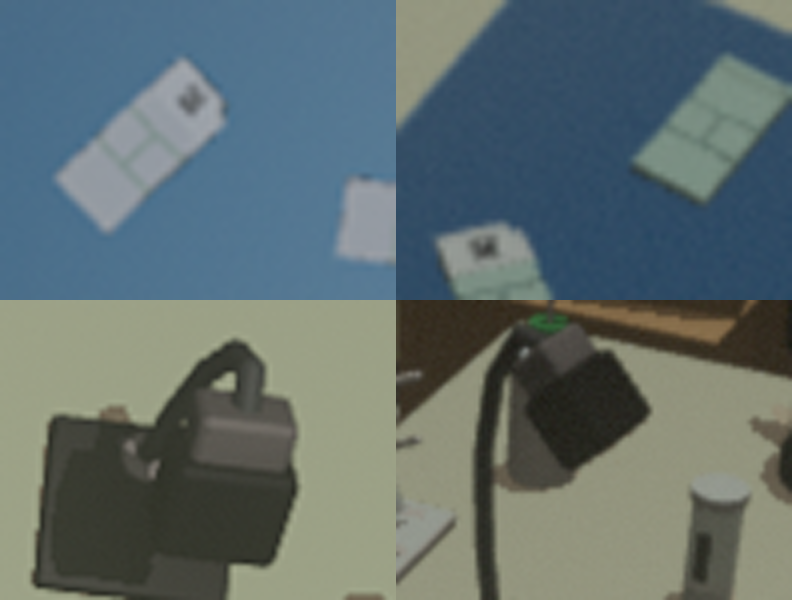

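```bash
python3 - <<'E'
from h import *
S={n:load(n) for n in('top','side')}
def quad(n,box,k=4):
    s=S[n];x,y,w,h=box; im=s['image'][y:y+h,x:x+w]
    im=cv2.resize(im,None,fx=k,fy=k,interpolation=cv2.INTER_CUBIC).astype(int)
    d=im[:,:,0]-im[:,:,2]   # red minus blue: pad very negative
    bg=np.median(d); fg=np.percentile(d,97); m=(d>(bg+fg)/2).astype(np.uint8)
    c=max(cv2.findContours(m,cv2.RETR_EXTERNAL,cv2.CHAIN_APPROX_NONE)[0],key=cv2.contourArea)
    return (c[:,0,:]+.5)/k-.5+[x,y]
B={'slide':{'top':(234,224,38,38),'side':(308,284,40,42)},'blank':{'top':(280,242,42,28),'side':(345,260,36,32)}}
for o in B:
    for z in(.008,):
        for n in S:
            c=quad(n,B[o][n]); p=np.array([onz(S[n],u,v,z)[:2] for u,v in c]).astype(np.float32)
            r=cv2.minAreaRect(p*1000); print(o,n,np.round(r[0],1),np.round(r[1],1),round(r[2],1))
            bx=cv2.boxPoints(r); 
            print('  corners',np.round(bx,1).tolist(),' area',cv2.contourArea(p*1000))
            uv=c.mean(0); print('  depthpt',np.round(dp(S[n],*uv),4), 'px',uv)
s=S['top']; vv,uu=np.mgrid[0:400,0:640]
E=s['extrinsics'];F=f(s);Z=s['z_map']
P=np.stack([(uu-s['cx'])/F*Z,-(vv-s['cy'])/F*Z,-Z],-1)@E[:3,:3].T+E[:3,3]
H=P[...,2]
reg=np.zeros_like(H,bool);reg[120:205,372:452]=1
def rep(m,nm):
    q=P[m&reg]; r=cv2.minAreaRect((q[:,:2]*1000).astype(np.float32)); print(nm,len(q),np.round(r[0],1),np.round(r[1],1),round(r[2],1),'z',np.round(np.percentile(q[:,2],[1,50,99]),4)); print(np.round(cv2.boxPoints(r),1).tolist())
rep((H>.009)&(H<.022),'foot'); rep(H>.19,'head'); rep((H>.05)&(H<.18),'neck')
m=(Z>0)&(P[...,0]>.4)&(P[...,0]<.7)&(H<.02)
print('bench z',np.median(H[200:205,100:160]),'pad',np.median(H[270:280,220:280]))
E
```

```text
slide top [489.  125.9] [35.6 77.5] 42.7
  corners [[449.70001220703125, 142.3000030517578], [502.20001220703125, 85.4000015258789], [528.2999877929688, 109.4000015258789], [475.79998779296875, 166.39999389648438]]  area 2623.862769393134
  depthpt [0.4887 0.1267 0.0069] px [253.50444664 241.74851779]
slide side [490.5 128.5] [37.1 80.7] 43.2
  corners [[449.29998779296875, 145.10000610351562], [504.6000061035156, 86.30000305175781], [531.5999755859375, 111.80000305175781], [476.29998779296875, 170.60000610351562]]  area 2752.955832602107
  depthpt [0.4891 0.1312 0.0089] px [327.96865079 306.3297619 ]
blank top [450.6   2.2] [77.2 35.3] 80.5
  corners [[426.79998779296875, -33.0], [461.70001220703125, -38.79999923706055], [474.3999938964844, 37.29999923706055], [439.5, 43.20000076293945]]  area 2576.6820992818766
  depthpt [0.4506 0.0018 0.0104] px [300.98849693 255.62039877]
blank side [451.9   5.1] [80.7 36.6] 80.9
  corners [[427.5, -31.799999237060547], [463.6000061035156, -37.599998474121094], [476.29998779296875, 42.099998474121094], [440.20001220703125, 47.79999923706055]]  area 2808.383828550068
  depthpt [0.4517 0.0077 0.0092] px [362.40813253 276.30471888]
foot 1463 [ 705.3 -308.9] [188.4 229.1] 85.3 z [0.0095 0.0143 0.0197]
[[583.5, -393.5], [811.7999877929688, -412.1000061035156], [827.0999755859375, -224.1999969482422], [598.7000122070312, -205.6999969482422]]
head 1534 [ 549.  -197.3] [ 98.7 345.9] 46.8 z [0.2098 0.2714 1.1124]
[[389.1000061035156, -114.9000015258789], [641.5, -351.6000061035156], [708.9000244140625, -279.6000061035156], [456.6000061035156, -43.0]]
neck 106 [ 697.5 -282.1] [13.  20.5] 79.4 z [0.0531 0.1158 0.1786]
[[686.2999877929688, -286.70001220703125], [706.4000244140625, -290.3999938964844], [708.7999877929688, -277.6000061035156], [688.7000122070312, -273.79998779296875]]
bench z 0.0014370166420815123 pad 0.004473424010999483
```

```bash
python3 - <<'E'
from h import *
S={n:load(n) for n in('top','side')}
k=4
def crop(n,b):
    x,y,w,h=b; return cv2.resize(S[n]['image'][y:y+h,x:x+w],None,fx=k,fy=k,interpolation=cv2.INTER_CUBIC)
def full(c,b): return (c+.5)/k-.5+np.array(b[:2])
# code centroid in both views
px={}
for n,b in(('top',(258,230,8,8)),('side',(319,291,10,8))):
    g=crop(n,b).max(2); m=g<(int(g.min())+int(np.median(g)))/2; v,u=np.nonzero(m); px[n]=full(np.array([u.mean(),v.mean()]),b); print(n,px[n],m.mean())
print('code',tri(S['top'],px['top'],S['side'],px['side']))
# foot
for n,b in(('top',(372,125,85,85)),('side',(300,170,70,50))):
    g=crop(n,b).max(2); m=(g<105).astype(np.uint8); cv2.imwrite(f'pics/m_{n}.png',np.hstack([g,m*255]))
    c=max(cv2.findContours(m,0,cv2.CHAIN_APPROX_NONE)[0],key=cv2.contourArea)
    a=cv2.approxPolyDP(c,8,True)[:,0]
    for p in a:
        q=full(p,b); print(n,np.round(q,1),np.round(onz(S[n],*q,.014)*1000,1)[:2])
# head cloud
for n,b in(('top',(410,130,40,65)),('side',(325,105,40,48))):
    s=S[n];x,y,w,h=b; vv,uu=np.mgrid[y:y+h,x:x+w]; F=f(s);E=s['extrinsics'];Z=s['z_map'][y:y+h,x:x+w]
    P=np.stack([(uu-s['cx'])/F*Z,-(vv-s['cy'])/F*Z,-Z],-1)@E[:3,:3].T+E[:3,3]
    q=P[(Z>0)&(P[...,2]>.18)&(P[...,2]<.34)]
    q=q[np.linalg.norm(q[:,:2]-[.62,-.3],axis=1)<.13]
    np.save(f'head_{n}.npy',q); print(n,len(q),np.round(np.percentile(q,[2,50,98],axis=0),3).tolist())
E
```

```text
top [261.81150794 234.03108466] 0.1845703125
side [324.45394737 296.08289474] 0.07421875
code (array([0.50927656, 0.10521999, 0.00612073]), np.float64(0.0012972046805888033))
top [427.9 134.6] [ 770.7 -345.9]
top [419.4 139.9] [ 756.4 -322.1]
top [407.4 156.1] [ 711.8 -287.5]
top [382.6 154.1] [ 718.3 -220.9]
top [378.6 196.4] [ 603.5 -206.2]
top [423.4 201.9] [ 587.  -324.6]
top [427.1 190.6] [ 617.  -336.1]
top [437.9 189.6] [ 619.3 -365. ]
top [443.9 172.1] [ 666.5 -383.7]
top [443.1 155.4] [ 712.5 -384.2]
top [440.9 149.6] [ 728.5 -379. ]
top [434.9 147.6] [ 734.3 -363. ]
top [435.6 141.4] [ 751.6 -366. ]
side [319.6 169.6] [ 759.1 -388.4]
side [321.1 184.9] [ 714.  -305.5]
side [310.1 194.4] [ 721.7 -240.9]
side [307.1 201.1] [ 713.7 -204.4]
side [339.1 213.9] [ 600.7 -191.3]
side [359.1 192.4] [ 588.3 -323.1]
side [329.1 180.1] [ 702.6 -343.4]
side [325.6 181.6] [ 709.1 -329.8]
side [324.1 169.6] [ 745.3 -395.6]
top 1487 [[0.588, -0.301, 0.219], [0.629, -0.273, 0.272], [0.699, -0.24, 0.292]]
side 867 [[0.589, -0.294, 0.218], [0.628, -0.251, 0.26], [0.694, -0.235, 0.29]]
```

```bash
python3 - <<'E'
import cv2,numpy as np
a=cv2.imread('pics/m_top.png');b=cv2.imread('pics/m_side.png');w=max(a.shape[1],b.shape[1])
p=lambda i:cv2.copyMakeBorder(i,0,0,0,w-i.shape[1],0)
cv2.imwrite('pics/masks.png',np.vstack([p(a),p(b)]))
E
```

```text
(no output)
```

View pics/masks.png

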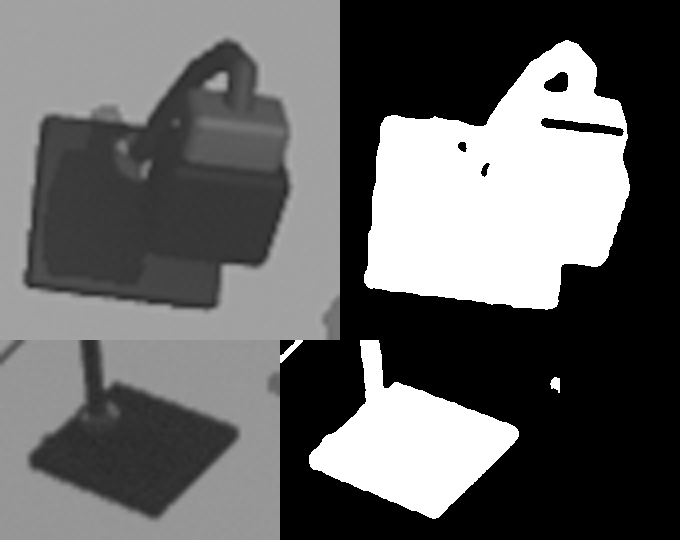

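The masks show a clean foot outline: corners at about (379,196), (426,201) and (383,154) in the top view, and a full quad in the side view. The code triangulates to (0.509, 0.105) at z≈6 mm, which fits. Next I'll fit lines to the foot edges and the head.

```bash
python3 - <<'E'
from h import *
S={n:load(n) for n in('top','side')}
k=4
def cont(n,b):
    x,y,w,h=b; g=cv2.resize(S[n]['image'][y:y+h,x:x+w],None,fx=k,fy=k,interpolation=cv2.INTER_CUBIC).max(2)
    c=max(cv2.findContours((g<105).astype(np.uint8),0,cv2.CHAIN_APPROX_NONE)[0],key=cv2.contourArea)[:,0]
    return (c+.5)/k-.5+np.array([x,y])
C={'top':cont('top',(372,125,85,85)),'side':cont('side',(300,170,70,50))}
def edge(n,a,b,z,nm):
    a,b=np.array(a,float),np.array(b,float); d=(b-a)/np.linalg.norm(b-a); r=C[n]-a
    t=r@d; o=r@[-d[1],d[0]]; L=np.linalg.norm(b-a)
    q=C[n][(t>.15*L)&(t<.85*L)&(abs(o)<2.5)]
    p=np.array([onz(S[n],*u,z)[:2]*1000 for u in q],np.float32)
    vx,vy,x,y=cv2.fitLine(p,cv2.DIST_HUBER,0,.01,.01).ravel()
    print(nm,len(q),'ang %.1f'%(np.degrees(np.arctan2(vy,vx))),'pt',x,y)
    return nm,np.array([x,y]),np.array([vx,vy])
es=[edge('top',(378.6,196.4),(425.6,201.6),0,'front'),edge('top',(382.6,154.1),(378.6,196.4),0,'left'),edge('top',(382.6,154.1),(402,155.7),.014,'back'),
edge('side',(307.1,201.1),(339.1,213.9),0,'left'),edge('side',(339.1,213.9),(359.1,192.4),0,'front'),edge('side',(359.1,192.4),(331,181),.014,'right'),edge('side',(310,194.4),(307,201),.014,'back?')]
for yaw in(-6.5,-7,-7.5):
    a=np.radians(yaw);X=np.array([np.cos(a),np.sin(a)]);Y=np.array([-X[1],X[0]])
    print(yaw,[(n,round(float(p@X),1),round(float(p@Y),1)) for n,p,d in es])
a=np.radians(-7);X=np.array([np.cos(a),np.sin(a)]);Y=np.array([-X[1],X[0]])
for n in S:
    q=np.load(f'head_{n}.npy')*1000; l=np.c_[q[:,:2]@X,q[:,:2]@Y,q[:,2]]
    for lo,hi in((205,215),(215,225),(225,240),(240,255),(255,270),(270,285),(285,300)):
        w=l[(l[:,2]>lo)&(l[:,2]<hi)]
        if len(w)>5: print(n,lo,len(w),'x',np.round(np.percentile(w[:,0],[3,50,97])),'y',np.round(np.percentile(w[:,1],[3,50,97])))
E
```

```text
front 131 ang 81.8 pt 596.3781 -270.9435
left 118 ang -7.3 pt 662.99866 -213.36801
back 55 ang 87.5 pt 717.5145 -251.31003
left 90 ang -7.6 pt 663.29193 -212.31334
front 65 ang 82.3 pt 599.0551 -270.84265
right 79 ang -8.1 pt 641.17847 -334.96484
back? 18 ang 89.4 pt 720.4326 -225.06802
-6.5 [('front', 623.2, -201.7), ('left', 682.9, -136.9), ('back', 741.4, -168.5), ('left', 683.1, -135.9), ('front', 625.9, -201.3), ('right', 675.0, -260.2), ('back?', 741.3, -142.1)]
-7 [('front', 625.0, -196.2), ('left', 684.1, -131.0), ('back', 742.8, -162.0), ('left', 684.2, -129.9), ('front', 627.6, -195.8), ('right', 677.2, -254.3), ('back?', 742.5, -135.6)]
-7.5 [('front', 626.6, -190.8), ('left', 685.2, -125.0), ('back', 744.2, -155.5), ('left', 685.3, -123.9), ('front', 629.3, -190.3), ('right', 679.4, -248.4), ('back?', 743.6, -129.1)]
top 205 11 x [724. 728. 735.] y [-199. -192. -189.]
top 225 28 x [615. 666. 732.] y [-211. -190. -163.]
top 240 277 x [616. 624. 722.] y [-224. -189. -162.]
top 255 342 x [628. 639. 722.] y [-224. -190. -163.]
top 270 514 x [644. 659. 708.] y [-222. -192. -167.]
top 285 292 x [667. 678. 710.] y [-217. -195. -172.]
side 205 12 x [640. 647. 726.] y [-196. -163. -158.]
side 215 31 x [631. 648. 724.] y [-192. -161. -158.]
side 225 106 x [616. 643. 723.] y [-210. -161. -157.]
side 240 210 x [617. 630. 720.] y [-217. -165. -158.]
side 255 215 x [630. 644. 720.] y [-217. -173. -158.]
side 270 210 x [645. 664. 713.] y [-214. -183. -162.]
side 285 83 x [667. 676. 708.] y [-212. -190. -168.]
```

>>> drive_tool(plan=[[0,0,0,0,0,-8.55,0.2],[0,0,0,0,0,-8.55,0.2],[0,0,0,0,0,-8.55,0.2],[0,0,0,0,0,-8.55,0.2],[0,0,0,0,0,-8.55,0.2],[0,0,0,0,0,-8.55,0.2],[0,0,0,0,0,-8.55,0.2],[0,0,0,0,0,-8.55,0.2],[0,0,0,0,0,-8.55,0.2],[0,0,0,0,0,-8.55,0.2]], newtons=30)

```text
t: 1.1
tcp_pos: [0.2322, -0.5798, 0.2494]
tool_rot: [0.59, 0.807, 0.0, -0.001]
force: [-0.1, -0.0, 0.0]
finger_gap: 0.599
gripper_force: 0.0
```

>>> drive_tool(plan=[[0,0,0,0,0,-8.55,0.2],[0,0,0,0,0,-8.55,0.2],[0,0,0,0,0,-8.5,0.2],[0,0,0,0,0,0,0.2],[0,0,0,0,0,0,0.2]])

```text
t: 1.6
tcp_pos: [0.2323, -0.58, 0.2496]
tool_rot: [0.401, 0.916, 0.0, -0.0]
force: [-0.4, 1.2, 0.1]
finger_gap: 0.6
gripper_force: 0.0
```

>>> drive_tool(plan=[[0.0153,0.0279,0,0,0,0,0.2],[0.0153,0.0279,0,0,0,0,0.2],[0.0153,0.0279,0,0,0,0,0.2],[0.0153,0.0279,0,0,0,0,0.2],[0.0153,0.0279,0,0,0,0,0.2],[0.0153,0.0279,0,0,0,0,0.2],[0.0153,0.0279,0,0,0,0,0.2],[0.0153,0.0279,0,0,0,0,0.2]])

```text
t: 2.4
tcp_pos: [0.3127, -0.3373, 0.2501]
tool_rot: [0.401, 0.916, -0.0, 0.0]
force: [-0.4, 0.4, -0.4]
finger_gap: 0.595
gripper_force: 0.0
```

>>> drive_tool(plan=[[0.0153,0.0279,0,0,0,0,0.2],[0.0153,0.0279,0,0,0,0,0.2],[0.0153,0.0279,0,0,0,0,0.2],[0.0153,0.0279,0,0,0,0,0.2],[0.0153,0.0279,0,0,0,0,0.2],[0.0153,0.0279,0,0,0,0,0.2],[0.0153,0.0279,0,0,0,0,0.2],[0.0153,0.0279,0,0,0,0,0.2]])

```text
t: 3.2
tcp_pos: [0.3928, -0.0957, 0.2502]
tool_rot: [0.401, 0.916, -0.0, 0.0]
force: [0.7, 0.2, 0.9]
finger_gap: 0.597
gripper_force: 0.0
```

>>> drive_tool(plan=[[0.0153,0.0279,0,0,0,0,0.2],[0.0153,0.0279,0,0,0,0,0.2],[0.0153,0.0279,0,0,0,0,0.2],[0.0153,0.0279,0,0,0,0,0.2],[0.0153,0.0279,0,0,0,0,0.2],[0.0153,0.0279,0,0,0,0,0.2],[0.0153,0.0279,0,0,0,0,0.2],[0.0153,0.0279,0,0,0,0,0.2],[0,0,0,0,0,0,0.2],[0,0,0,0,0,0,0.2]])

```text
t: 4.2
tcp_pos: [0.4723, 0.145, 0.2498]
tool_rot: [0.399, 0.917, -0.0, -0.0]
force: [-0.1, -0.6, 0.7]
finger_gap: 0.605
gripper_force: 0.0
```

>>> drive_tool(plan=[[0,0,0.03,0,0,0,0.2],[0,0,0.03,0,0,0,0.2],[0,0,0.03,0,0,0,0.2],[0,0,0.03,0,0,0,0.2],[0,0,0.03,0,0,0,0.2],[0,0,0.03,0,0,0,0.2],[0,0,0.02,0,0,0,0.2],[0,0,0.01,0,0,0,0.2],[0,0,0,0,0,0,0.2],[0,0,0,0,0,0,0.2]])

```text
t: 5.2
tcp_pos: [0.473, 0.1442, 0.0406]
tool_rot: [0.4, 0.917, 0.0, 0.0]
force: [0.4, -0.4, -0.4]
finger_gap: 0.601
gripper_force: 0.0
```

```bash
python3 - <<'E'
from h import *
a=[]
for n in('top','side'):
    s=snap(n); u,v=map(int,proj(s,[.4725,.1448,.02])); x,y=u-33,v-35
    a.append(cv2.resize(s['image'][y:y+60,x:x+66,::-1],None,fx=6,fy=6,interpolation=cv2.INTER_CUBIC)); print(x,y)
cv2.imwrite('pics/pre.png',np.hstack(a)); print(manip.sense()['force'],manip.sense()['tcp_pos'])
E
```

```text
212 212
299 275
[0.30783957 0.06059302 0.26916131] [0.47339856 0.14453618 0.04111678]
```

View pics/pre.png

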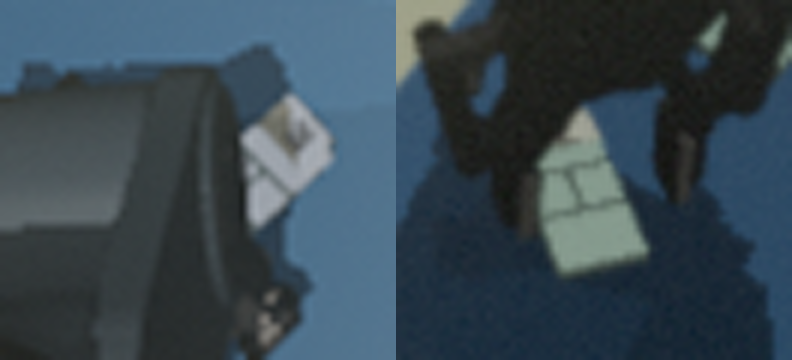

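The side view shows the fingers straddling the clear end, with tips at about crop pixels (527,240) and (683,200). The label end is free. I'll check the tip positions before lowering.

```bash
python3 - <<'E'
from h import *
s=load('side'); y=np.array([.733,.681,0]); c=np.array([.4732,.1445,0])
for nm,p in(('L',(299+(527-396)/6-.4,275+240/6-.4)),('R',(299+(683-396)/6-.4,275+203/6-.4))):
    # intersect ray with vertical plane containing tool y axis through TCP
    o,d=ray(s,*p); n=np.array([-y[1],y[0],0]); t=((c-o)@n)/(d@n); q=o+t*d
    print(nm,'along y %.1f z %.1f'%((q-c)@y*1000,q[2]*1000))
E
```

```text
L along y 27.2 z 13.0
R along y -34.6 z 13.5
```

>>> drive_tool(plan=[[0,0,0.008,0,0,0,0.2],[0,0,0.006,0,0,0,0.2],[0,0,0.003,0,0,0,0.2],[0,0,0,0,0,0,0.2],[0,0,0,0,0,0,0.2]])

```text
t: 5.8
tcp_pos: [0.4725, 0.1447, 0.0228]
tool_rot: [0.399, 0.917, -0.0, -0.0]
force: [1.1, -0.2, -0.2]
finger_gap: 0.599
gripper_force: 0.0
```

>>> drive_tool(plan=[[0,0,0,0,0,0,-0.1],[0,0,0,0,0,0,-0.25],[0,0,0,0,0,0,-1],[0,0,0,0,0,0,-1],[0,0,0,0,0,0,-1],[0,0,0,0,0,0,-1]], newtons=25)

```text
t: 6.4
tcp_pos: [0.4727, 0.1447, 0.0233]
tool_rot: [0.399, 0.917, 0.0, 0.0]
force: [-1.1, 0.0, 3.8]
finger_gap: 0.385
gripper_force: 25.1
```

>>> drive_tool(plan=[[0,0,-0.005,0,0,0,-1],[0,0,-0.01,0,0,0,-1],[0,0,-0.02,0,0,0,-1],[0,0,-0.025,0,0,0,-1],[0,0,-0.025,0,0,0,-1],[0,0,-0.025,0,0,0,-1],[0,0,-0.02,0,0,0,-1],[0,0,-0.01,0,0,0,-1],[0,0,0,0,0,0,-1],[0,0,0,0,0,0,-1]])

```text
t: 7.4
tcp_pos: [0.4722, 0.1446, 0.1627]
tool_rot: [0.399, 0.917, -0.0, -0.0]
force: [0.5, 0.4, -0.7]
finger_gap: 0.383
gripper_force: 25.0
```

```bash
python3 - <<'E'
from h import *
a=[]
for n in('top','side'):
    s=snap(n); u,v=map(int,proj(s,[.4725,.1448,.16])); x,y=u-33,v-25
    a.append(cv2.resize(s['image'][y:y+60,x:x+66,::-1],None,fx=6,fy=6,interpolation=cv2.INTER_CUBIC)); print(x,y)
cv2.imwrite('pics/lift.png',np.hstack(a)); s=manip.sense(); print(s['force'],s['tcp_pos'],s['tool_rot'],s['finger_gap'])
E
```

```text
202 222
302 240
[-0.06568045 -0.09418794 -0.6594834 ] [0.47183226 0.1445946  0.16203066] [ 3.99417238e-01  9.16768486e-01 -5.54166655e-04 -1.05205726e-03] 0.3812905537901612
```

View pics/lift.png

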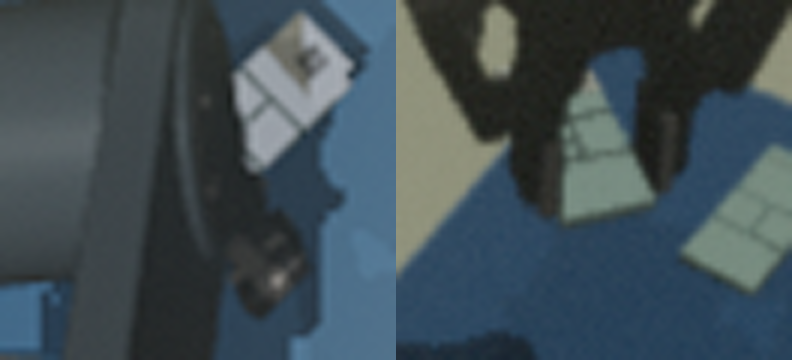

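The slide is held level by its edges at the clear end and its label is uncovered. In the top crop the code is near (310,55). I'll measure where the label sits relative to the TCP and the slide's tilt and turn.

```bash
python3 - <<'E'
from h import *
s=load('top'); st=manip.sense(); tcp=st['tcp_pos']
x0,y0,k=236,218,8; im=s['image'][y0:y0+40,x0:x0+32]
g=cv2.resize(im,None,fx=k,fy=k,interpolation=cv2.INTER_CUBIC).astype(int)
m=((g[...,0]-g[...,2])>-12)&(g.max(2)>90)|((g.max(2)<85)&(g[...,0]-g[...,2]>-12)); m=m.astype(np.uint8)
zt=tcp[2]-.0148
# code centroid inside a window (crop px 310,55 -> full)
cu,cv_=202+310/6-.4,222+55/6-.4
a=s['image'][int(cv_)-4:int(cv_)+5,int(cu)-4:int(cu)+5]; G=cv2.resize(a,None,fx=k,fy=k,interpolation=cv2.INTER_CUBIC).max(2)
mm=G<(int(G.min())+60); v,u=np.nonzero(mm); p=((u.mean()+.5)/k-.5+int(cu)-4,(v.mean()+.5)/k-.5+int(cv_)-4)
X=np.array([.681,-.733,0]);Y=np.array([.733,.681,0])
q=onz(s,*p,zt); d=q-tcp; print('code px',p,'pos',q,'along %.1f lat %.1f'%(d@X*1e3,d@Y*1e3))
# depth plane over the visible slide
P=[]
for uu in range(240,262):
    for vv in range(222,252):
        w=dp(s,uu,vv); e=w-tcp
        if 0.0<e@X<.06 and abs(e@Y)<.014 and abs(w[2]-zt)<.02: P.append([e@X,e@Y,w[2]])
P=np.array(P); A=np.c_[P[:,:2],np.ones(len(P))]; c=np.linalg.lstsq(A,P[:,2],rcond=None)[0]
print(len(P),'slopes deg',np.degrees(c[:2]),'z at tcp',c[2],'label z',c@[.053,0,1],'exp',zt)
# edge corners, crop estimates (upper-left frosted corner, right notch-side, lower)
for nm,(a,b) in {'frost+y':(300,12),'frostN':(357,55),'midleft':(235,72),'midright':(255,172)}.items():
    w=onz(s,202+a/6-.4,222+b/6-.4,zt)-tcp; print(nm,np.round(w@X*1e3,1),np.round(w@Y*1e3,1))
E
```

```text
code px (np.float64(251.86175560711524), np.float64(230.29785382830627)) pos [0.51095554 0.10912651 0.14723066] along 52.6 lat 4.5
215 slopes deg [ 0.47141588 -0.22182114] z at tcp 0.14792099830833147 label z 0.14835706954779612 exp 0.1472306619122369
frost+y 62.7 16.4
frostN 67.3 -11.0
midleft 29.0 16.6
midright 8.9 -16.9
```

>>> drive_tool(plan=[[0,0,0,0,0,-7.92,-1],[0,0,0,0,0,-7.92,-1],[0,0,0,0,0,-7.92,-1],[0,0,0,0,0,-7.92,-1],[0,0,0,0,0,-7.92,-1],[-0.0015,-0.01,0,0,0,0,-1],[-0.003,-0.02,0,0,0,0,-1],[-0.0044,-0.03,0,0,0,0,-1],[-0.0044,-0.03,0,0,0,0,-1],[-0.0044,-0.03,0,0,0,0,-1]])

```text
t: 8.5
tcp_pos: [0.474, 0.0218, 0.1623]
tool_rot: [0.067, 0.998, -0.0, -0.001]
force: [0.3, 0.8, 0.0]
finger_gap: 0.379
gripper_force: 25.0
```

>>> drive_tool(plan=[[-0.0044,-0.03,0,0,0,0,-1],[-0.0044,-0.03,0,0,0,0,-1],[-0.0044,-0.03,0,0,0,0,-1],[-0.0044,-0.03,0,0,0,0,-1],[-0.0044,-0.03,0,0,0,0,-1],[-0.0044,-0.03,0,0,0,0,-1],[-0.0044,-0.03,0,0,0,0,-1],[-0.0044,-0.03,0,0,0,0,-1],[-0.003,-0.02,0,0,0,0,-1],[-0.0015,-0.01,0,0,0,0,-1]])

```text
t: 9.5
tcp_pos: [0.4782, -0.2519, 0.1623]
tool_rot: [0.068, 0.998, -0.0, -0.0]
force: [0.9, -0.5, -0.6]
finger_gap: 0.387
gripper_force: 25.0
```

>>> drive_tool(plan=[[0,0,0,0,0,0,-1],[0,0,0,0,0,0,-1],[0,0,0,0,0,0,-1]])

```text
t: 9.8
tcp_pos: [0.4783, -0.248, 0.1627]
tool_rot: [0.065, 0.998, 0.001, -0.001]
force: [-0.7, 0.1, -0.3]
finger_gap: 0.38
gripper_force: 25.0
```

```bash
python3 - <<'E'
from h import *
a=[]
for n in('top','side'):
    s=snap(n); u,v=map(int,proj(s,[.55,-.26,.16])); x,y=u-44,v-50
    a.append(cv2.resize(s['image'][y:y+100,x:x+88,::-1],None,fx=4.5,fy=4.5,interpolation=cv2.INTER_CUBIC)); print(x,y,proj(s,[.5306,-.2574,.149]))
cv2.imwrite('pics/end.png',np.hstack(a)); s=manip.sense(); print(s['force'],s['tcp_pos'],s['tool_rot'],s['finger_gap'])
E
```

```text
367 160 (np.float64(410.1696199814847), np.float64(219.36855001941674))
324 114 (np.float64(373.84161047254463), np.float64(170.41852193898916))
[-0.51495641  0.075208   -0.85975336] [ 0.47860444 -0.24824839  0.16295868] [ 6.47278417e-02  9.97902863e-01  2.88726779e-04 -3.14451677e-04] 0.38134033325113675
```

View pics/end.png

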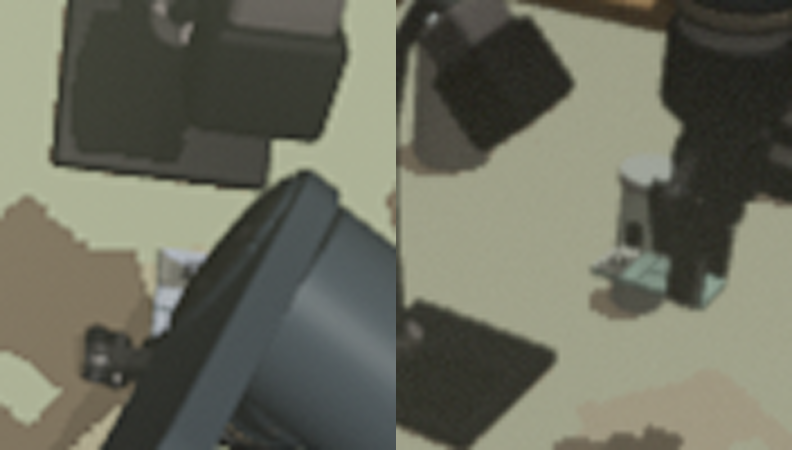

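The label is at about (374,171) in the side view, where the spot projects to (374,170). Nothing sits between it and the window, and the reader isn't touched. I'll trim 2 mm and let it settle.

>>> drive_tool(plan=[[0,-0.002,-0.001,0,0,0,-1],[0,0,0,0,0,0,-1],[0,0,0,0,0,0,-1],[0,0,0,0,0,0,-1],[0,0,0,0,0,0,-1],[0,0,0,0,0,0,-1]])

```text
t: 10.5
tcp_pos: [0.4785, -0.2515, 0.164]
tool_rot: [0.065, 0.998, 0.0, -0.0]
force: [0.6, 0.3, -0.9]
finger_gap: 0.383
gripper_force: 25.0
```

```bash
python3 - <<'E'
from h import *
s=manip.sense(); print(s['tcp_pos'],abs(s['qd']).max())
t=snap('top'); d=load('side')
# head left-front corner triangulation, candidates in the side view
for c in((363.4,133.2),(343.4,147.0)): print(tri(t,(408.8,188.5),d,c))
E
```

```text
[ 0.47846678 -0.25148258  0.16399532] 0.0010698506831356154
(array([ 0.57504978, -0.23373879,  0.26691981]), np.float64(0.020559177520987595))
(array([ 0.60612559, -0.23967279,  0.21077192]), np.float64(0.02626867753757159))
```

```bash
python3 -c "
from station import manip; print(manip.sign_off())"
```

```text
the job is handed in; nothing more can be done
None
```

The job is handed in: the slide is held still by its clear-end edges, level with the label up and facing the reader, and by my measurements the label is within a few mm of the focus spot (I located the window from the reader's foot and head, not from the window itself).

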